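# Slide a pipette hanger onto the stand's rail

## Robot

A 6-joint arm with a two-finger parallel gripper is mounted at the origin on the work surface. World frame = base frame: x ahead of the robot, y to its left, z up, the work surface at z = 0. Lengths are in m, angles in rad, forces in N, time in s.
With the tool pointing down it reaches from about 0.225 to 0.875 m from the base axis. Payload 3.4 kg.
Tool frame: the origin (TCP) lies between the finger pads; the fingertips stand 11 mm ahead of it and the grasp point (between the pads) lies 8 mm behind it; z points along the fingers, y is the line along which they close (so a half turn about z gives the same grasp; the last joint's range is limited). The gripper opens to 85 mm and grips with 20 to 120 N. Pads are 22 mm wide; open, the fingers measure 114 mm over their backs; the gripper's body (76 mm by 85 mm) begins 54 mm behind the grasp point. The pads swing forward as they close: fully open they stand 13 mm farther back than shut.
Start: joints at [1.007, 0.276, 1.505, -0, 1.361, -0.121], TCP at [0.246, 0.52, 0.242] pointing down, gripper open.
Joint ranges: [-2.89, 2.89], [-0.75, 2.08], [0.22, 2.7], [-1.18, 4.32], [0.11, 2.71], [-2.7, 2.7]. Speed limits (rad/s): [2.57, 2.57, 3.14, 3.14, 3.14, 3.14].

## Interface

Orientations are given as a unit quaternion [w, x, y, z].
In Python, from rig import sensors, eyes, manip gives the robot as it stands.
- The arm moves only by the tool drive_tool, never from a script. Its argument "deltas" is a list of rows, each an object with "linear": the shift along the world's x, y, z in mm, a list of three; "twist": the turn about the world's z in degrees; "claw": the opening, from 0 (shut) to 1 (fully open). In form: [{"linear": [tx, ty, tz], "twist": twist, "claw": claw}, ...]. A call has 1 to 12 rows; each row is the pose to reach, as a shift and turn from the pose commanded when the call began; what a row does not reach only later rows make up. A row lasts 1/12 s, in which the tool goes at most 41.7 mm and 7.16 degrees, less where a joint would pass 70% of its speed; a pose out of reach is approached as far as the arm can. A call with a gripper value outside its range is refused whole. The fingers move at their own pace and stop on an object; "squeeze" is the grip in N (left out, the last holds). Time passes only in rows, so rows that repeat a pose let the fingers close. It gives the time, the measured TCP pose, the force, the opening and the grip force at its end, in the units of the state.
- sensors.get_state(): the state, without advancing time (a new reading comes with each control period).
- eyes.get_image(name): name is "side" or "top" or "wrist"; returns the picture (384x512x3 uint8, red, green, blue); there is no depth.
- eyes.camera_model(name): a dict with "intrinsics" (3x3 intrinsics, pixels), "R" (3x3) and "t" (3): a world point X has camera coordinates R X + t. Camera axes: x right, y down, z forward; pixel columns grow to the right and rows downward; lengths in m; the calibration is good to about 2 mm. A picture is of the moment at which its call begins: read the wrist's pose just before it. camera_model takes no time and is no camera call; for the wrist camera it gives the pose at the moment of the call.
- manip.sign_off(): hands the job in; it is judged then, once.
The state is a dict: "clock": time; "qpos": joint angles; "qd": joint speeds; "effort": joint torques, N m; "position": TCP position; "ee_rot": TCP orientation; "contact_force": force on the tool from outside, world axes, zero at the start; "moment": the same for the moment, N m; "width": finger opening in m; "gripper_force": force on a finger pad.
Only numpy, scipy, OpenCV 4.12 (cv2) and the standard library are available. Lean on these libraries where they do the work, as an engineer would, in place of code of your own. Each camera call takes 0.05 s, during which the arm holds its last target. There are 200 camera calls.

## Task

Take the pipette hanger that stands on the bench, enter its runner at the open, flared end of the pipette stand's rail, and slide it gently along inside the rail, under the spring catch, until it is home against the end stop and the catch has dropped behind it. Do not force it: the rail may sit askew on its posts, so let the hanger follow it, and stop pushing when you feel the stop. Leave it hanging there, and leave the flask, tip box and tube rack where they are.

Things in the scene. Friction and masses are not known exactly. Their poses are not given: they have to be found in the camera images.
- hanger: Loose grey pipette hanger, about 80 g, upright. Origin: centre of its body's underside, z up. Body 16 (x) x 36 (y) x 56 mm tall: grip across y, upper half. Two fork prongs at its foot reach to x = 38. At the back a neck (24 in y, 8 high, mid z = 36) leads from x = -8 to a white T-runner: plate 8 thick (x -42 to -34), 24 high (z 24 to 48), 52 long in y, round ends.
- stand: Pipette stand, fixed. Base 170 (x) x 360 (y) x 12 mm; origin on its underside, z up. Posts at x = -34, y = -90 and 130, 294 tall, carry an aluminium C-rail along y, 33 high, mid z = 235, slot (12 high) facing +x, front at x = 10. Inside 11 (x) x 26.5 (z): runner play 1.5 mm in x, 1.25 in z each way. A fixed hanger with pipette (36 wide, top z = 293) hangs past the stop at y = 145.
- mouth_nominal (a point): Point on the stand, stand axes: rail centre at its open end (towards -y) if the rail sat true. A flare 23 mm long before it widens 5 mm each way. Only the stand is measured, not the rail: clamped by hand, the rail with mouth, catch and stop may be shifted up to 20 mm along its length and skewed up to 4.6 degrees about the post y = -90 (mouth up to 5 mm sideways). Its height is true.
- home_nominal (a point): Point on the stand, stand axes: where the hanger's origin would be when home (runner in the rail, against the end stop, axes parallel) if the rail sat true; 160 mm in +y from the mouth, 38 in front (+x) of the rail's centre line, 199 above the bench. The real stop is where the rail's shift and skew put it: up to 23 mm earlier or later, 10 to either side.
- catch (a joint): Spring catch through the rail's top, 29 mm before home; 16 mm black knob, top 21 mm above the rail. Value: lift in m, 0 down, 0.003 to 0.005 with the runner under its round nose, 0 again once the runner is past. The runner lifts it when pushed along (about 3 to 8 N). Behind a runner that is home it leaves 2 to 4 mm play.
- flask: Glass conical flask, 84 mm wide, 122 mm tall, loose; origin at the centre of its underside. Leave alone.
- tip_box: Pipette-tip box with clear lid, 85 (x) x 120 (y) x 66 mm, loose; origin at the centre of its underside. Leave alone.
- tube_rack: White tube rack, 70 (x) x 200 (y) x 40 mm, loose; origin at the centre of its underside. Leave alone.
There are look-alikes about, which are no part of the job. What is shaped like the hanger but pink is not meant.

How it is judged:
By the outcome, as a careful person would: the job done as asked, in the order asked, and still so for the second after the job is handed in, with the robot touching nothing.
It also fails if it takes over 72 s, if anything falls off the work surface, if the arm or the gripper's body presses on something with over 40 N, if the wrist force passes 120 N, or if a joint passes its speed limit or range.

## Working session

There is one attempt and no reset: what is moved stays moved. The work goes in short steps, Python scripts to look and compute and a tool call to move; the robot and the scene stay as the last step left them, time stands still between calls to the robot, and variables do not carry over. Pictures are saved under pics/ and viewed, at most 10 in all, crops included, and the job is handed in when it is done.

Besides the shell and the picture viewer there is one more tool, called after ">>>" as a command line: name --argument value ..., lists and objects as JSON in quotes. drive_tool: Moves the arm, as the interface text tells. Its arguments: {"type":"object","properties":{"deltas":{"type":"array","items":{"type":"object","properties":{"linear":{"type":"array","items":{"type":"number"}},"twist":{"type":"number"},"claw":{"type":"number"}}}},"squeeze":{"type":"number"}},"required":["deltas"]}

```bash
mkdir -p pics
cat > h.py <<'E'
import numpy as np, cv2
from rig import sensors, eyes, manip
def snap(n,f):
    im=eyes.get_image(n); cv2.imwrite('pics/'+f,im[:,:,::-1]); return im
def proj(m,X):
    c=np.array(m['R'])@np.array(X)+np.array(m['t']); p=np.array(m['intrinsics'])@c; return p[:2]/p[2]
def ray(m,uv):
    R=np.array(m['R']);t=np.array(m['t']);d=R.T@np.linalg.solve(np.array(m['intrinsics']),[uv[0],uv[1],1.]);return -R.T@t,d
def onz(m,uv,z):
    o,d=ray(m,uv);return o+d*(z-o[2])/d[2]
def tri(m1,a,m2,b):
    o1,d1=ray(m1,a);o2,d2=ray(m2,b)
    s=np.linalg.lstsq(np.c_[d1,-d2],o2-o1,rcond=None)[0];p,q=o1+s[0]*d1,o2+s[1]*d2
    return (p+q)/2,np.linalg.norm(p-q)
E
python3 - <<'E'
from h import *
a=snap('side','s0.png');b=snap('top','t0.png')
cv2.imwrite('pics/a0.png',np.vstack([cv2.resize(x,(0,0),fx=.78,fy=.78)[:,:,::-1] for x in(a,b)]))
s=sensors.get_state();print(s)
for n in('side','top','wrist'):
    m=eyes.camera_model(n);print(n,np.round(m['intrinsics'],1).tolist(),np.round(m['R'],3).tolist(),np.round(-np.array(m['R']).T@m['t'],3))
E
```

```text
{'clock': 0.1, 'qpos': array([ 1.00703669e+00,  2.76529935e-01,  1.50598730e+00, -1.16957420e-06,
        1.36069820e+00, -1.20959982e-01]), 'qd': array([-0.00110771, -0.00125163, -0.00457236,  0.00080906,  0.0011607 ,
       -0.00058116]), 'effort': array([ 2.89597396e-03, -4.17697263e+01, -2.46405119e+01, -5.44545878e-05,
        5.87049202e-03, -2.89761908e-05]), 'position': array([0.24611705, 0.51917525, 0.24153489]), 'ee_rot': array([-2.71855599e-04,  2.19595305e-01,  9.75590715e-01, -7.64498031e-04]), 'contact_force': array([-0.7680864 ,  0.02371128, -0.1671363 ]), 'moment': array([-0.03168698, -0.00969774, -0.03568342]), 'gripper_force': 0.0, 'width': 0.08520908313827309}
side [[396.6, 0.0, 255.4], [0.0, 396.6, 190.5], [0.0, 0.0, 1.0]] [[0.993, -0.118, 0.005], [-0.055, -0.504, -0.862], [0.104, 0.856, -0.507]] [ 0.425 -1.178  0.87 ]
top [[480.3, 0.0, 249.1], [0.0, 480.3, 188.8], [0.0, 0.0, 1.0]] [[0.014, -1.0, -0.004], [-0.973, -0.013, -0.232], [0.232, 0.007, -0.973]] [0.237 0.011 1.7  ]
wrist [[339.5, 0.0, 257.2], [0.0, 339.5, 192.1], [0.0, 0.0, 1.0]] [[0.43, 0.903, -0.002], [0.873, -0.415, 0.257], [0.231, -0.112, -0.966]] [0.188 0.547 0.373]
```

View pics/t0.png

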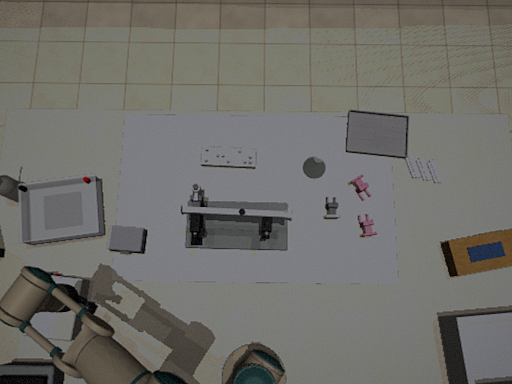

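View pics/s0.png

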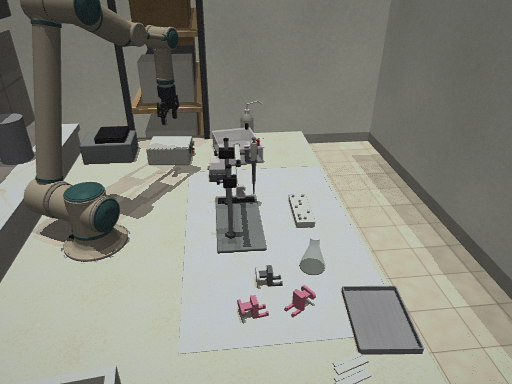

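Top view: the grey hanger is at (331,208). The pink look-alikes are at (361,186) and (367,225), and the fixed hanger with pipette is at (196,190). The rail runs from (292,212), its open end, to (181,210), with the catch knob at (241,211). The grey, loose one fits the description, so I'll enlarge it to confirm.

Run:
```python
import cv2,numpy as np
t=cv2.imread('pics/t0.png');s=cv2.imread('pics/s0.png')
A=cv2.resize(t[170:260,170:400],(782,306),interpolation=cv2.INTER_CUBIC)   # x3.4
B=cv2.resize(s[130:330,190:330],(0,0),fx=1.45,fy=1.45)
B=cv2.resize(s[220:300,190:330],(504,288),interpolation=cv2.INTER_CUBIC) #3.6
C=np.zeros((288,278,3),np.uint8)
D=cv2.resize(s[130:260,190:290],(222,288),interpolation=cv2.INTER_CUBIC);C[:,:222]=D
cv2.imwrite('pics/c1.png',np.clip(np.vstack([A,np.hstack([B,C])]).astype(float)*1.6,0,255))
```

```text
[ WARN:0@0.070] global loadsave.cpp:1063 imwrite_ Unsupported depth image for selected encoder is fallbacked to CV_8U.
```

View pics/c1.png

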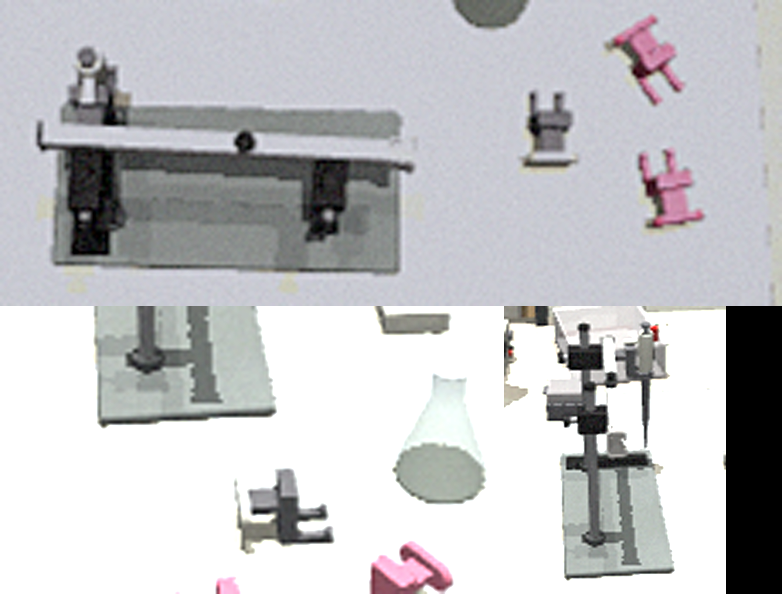

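Confirmed: the grey hanger with the white runner is at top (332,206), prongs towards +x, nearly square to the axes. Next I'll work out rough positions and set out.

Run:
```python
from h import *
m=eyes.camera_model('top')
T=lambda x,y:(170+x/3.4,170+y/3.4)
for n,p,z in[('body',(550,121),.056),('runL',(524,158),.048),('runR',(577,158),.048),('railL',(42,134),.2515),('railR',(408,160),.2515),('knob',(245,140),.272),('fixtop',(88,60),.29),
 ('baseBL',(53,264),.012),('baseBR',(399,272),.012),('baseFR',(402,113),.012),('flask',(490,8),.1)]:
    print(n,np.round(onz(m,T(*p),z)*1e3))
```

```text
body [ 573. -265.   56.]
runL [ 535. -239.   48.]
runR [ 536. -293.   48.]
railL [515. 226. 252.]
railR [ 495. -104.  252.]
knob [508.  42. 272.]
fixtop [575. 183. 290.]
baseBL [424. 244.  12.]
baseBR [ 421. -113.   12.]
baseFR [ 588. -117.   12.]
flask [ 680. -200.  100.]
```

>>> drive_tool --deltas '[{"linear": [299,-469,148],"twist": 25.4,"claw": 1},{"linear": [299,-469,148],"twist": 25.4,"claw": 1},{"linear": [299,-469,148],"twist": 25.4,"claw": 1},{"linear": [299,-469,148],"twist": 25.4,"claw": 1},{"linear": [299,-469,148],"twist": 25.4,"claw": 1},{"linear": [299,-469,148],"twist": 25.4,"claw": 1},{"linear": [299,-469,148],"twist": 25.4,"claw": 1},{"linear": [299,-469,148],"twist": 25.4,"claw": 1},{"linear": [299,-469,148],"twist": 25.4,"claw": 1},{"linear": [299,-469,148],"twist": 25.4,"claw": 1},{"linear": [299,-469,148],"twist": 25.4,"claw": 1},{"linear": [299,-469,148],"twist": 25.4,"claw": 1}]'

```text
clock: 1.1
position: [0.5027, 0.1162, 0.3693]
ee_rot: [-0.0, -0.0, 1.0, 0.0]
contact_force: [0.6, 0.1, -0.9]
width: 0.0854
gripper_force: 0.0
```

>>> drive_tool --deltas '[{"linear": [299,-469,148],"twist": 0,"claw": 1}]'

```text
clock: 1.18
position: [0.5244, 0.0823, 0.38]
ee_rot: [-0.0, -0.0, 1.0, 0.0]
contact_force: [0.9, 1.6, 0.3]
width: 0.0855
gripper_force: 0.0
```

>>> drive_tool --deltas '[{"linear": [0,0,0],"twist": 0,"claw": 1},{"linear": [0,0,0],"twist": 0,"claw": 1}]'

```text
clock: 1.35
position: [0.5251, 0.0823, 0.3793]
ee_rot: [-0.0, 0.002, 1.0, 0.0]
contact_force: [-0.6, -0.2, -1.1]
width: 0.0853
gripper_force: 0.0
```

Run:
```python
from h import *
print(sensors.get_state()['position']);m=eyes.camera_model('wrist')
im=snap('wrist','w1.png');import pickle;pickle.dump(m,open('w1.pkl','wb'))
cv2.imwrite('pics/w1b.png',cv2.resize(np.clip(im[:,:,::-1]*1.5,0,255).astype(np.uint8),(800,600)))
```

```text
[0.52506931 0.08227764 0.37927343]
```

View pics/w1b.png

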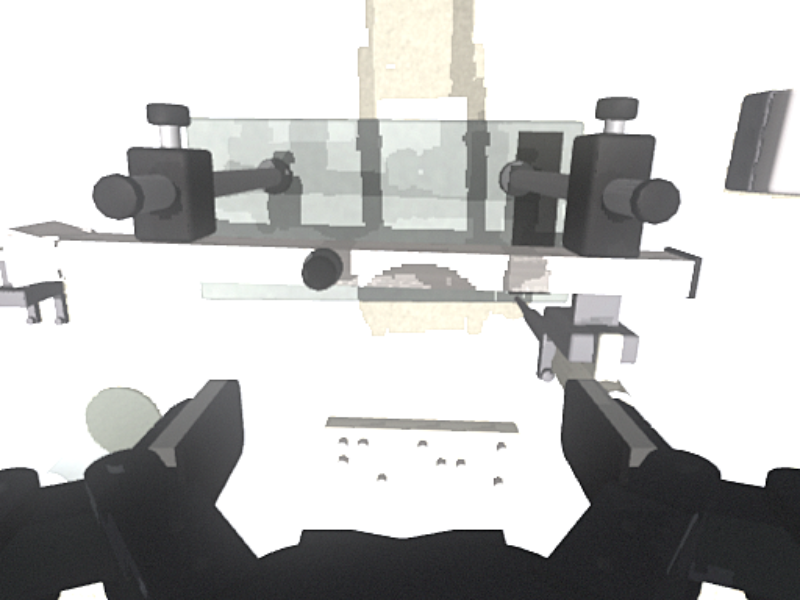

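Wrist view: the rail runs across from the open end at about (60,240) to the end cap at (695,270). The catch knob is at (322,268). The white is washed out, so I'll crop the raw picture with gentler contrast.

Run:
```python
import cv2,numpy as np
im=cv2.imread('pics/w1.png')
def f(c): return cv2.resize(c,(0,0),fx=3,fy=3,interpolation=cv2.INTER_CUBIC)
g=im.astype(float);g=np.clip((g/255)**1.5*330,0,255).astype(np.uint8)
cv2.imwrite('pics/c2.png',np.vstack([f(g[130:215,0:260]),f(g[130:215,215:475])]))
```

```text
(no output)
```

View pics/c2.png

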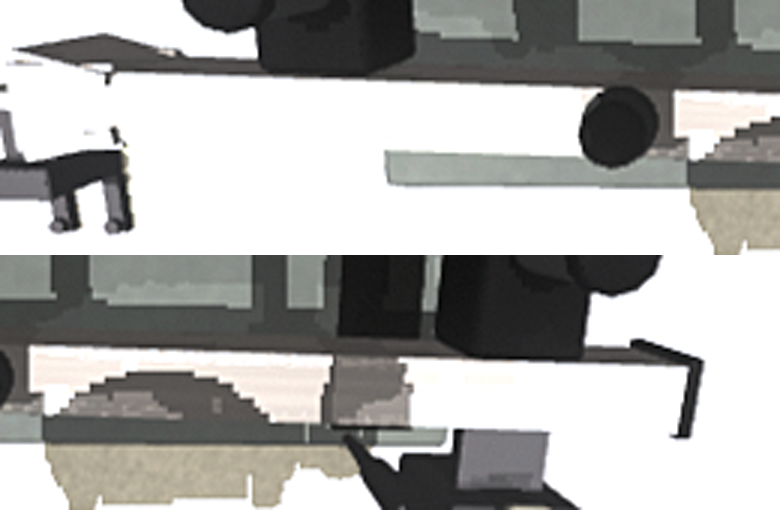

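Run:
```python
from h import *
import pickle
m=pickle.load(open('w1.pkl','rb'));im=cv2.imread('pics/w1.png').astype(int)
P=lambda u,v,z:print((u,v),np.round(onz(m,(u,v),z)*1e3,1))
for p in[(36.7,154),(100,155.7),(225,160),(445,166.7),(448.3,165.7),(442.7,190.7)]:P(*p,.2515)
P(206,171.7,.2725)
print('cam',-np.array(m['R']).T@m['t'])
for u in(45,70,90,110,150,390,420):
    print(u,im[150:205,u].sum(1).tolist())
```

```text
(36.7, 154) [498.4 -87.4 251.5]
(100, 155.7) [499.9 -38.9 251.5]
(225, 160) [503.7  57.2 251.5]
(445, 166.7) [509.8 227.8 251.5]
(448.3, 165.7) [509.  230.3 251.5]
(442.7, 190.7) [529.1 228.6 251.5]
(206, 171.7) [508.6  45.3 272.5]
cam [0.4605776  0.08218204 0.51126668]
45 [286, 290, 276, 236, 538, 713, 685, 679, 680, 680, 678, 678, 680, 683, 680, 679, 680, 681, 680, 678, 682, 680, 680, 680, 680, 681, 680, 681, 675, 661, 670, 671, 671, 675, 683, 680, 682, 682, 685, 686, 685, 682, 683, 684, 685, 687, 689, 694, 693, 698, 697, 700, 713, 712, 708]
70 [287, 304, 303, 288, 318, 579, 707, 683, 680, 681, 680, 680, 680, 680, 682, 680, 680, 680, 681, 679, 683, 680, 678, 682, 681, 680, 680, 681, 681, 683, 678, 678, 678, 679, 684, 681, 681, 681, 684, 683, 680, 683, 682, 683, 683, 681, 681, 683, 682, 683, 681, 683, 683, 683, 683]
90 [201, 197, 192, 174, 212, 451, 670, 695, 680, 680, 680, 679, 680, 679, 682, 680, 680, 682, 680, 682, 680, 682, 680, 681, 680, 683, 680, 680, 681, 682, 680, 683, 683, 681, 681, 682, 684, 683, 681, 683, 683, 686, 683, 681, 682, 681, 680, 682, 682, 686, 681, 679, 683, 68
[... 427 characters left out ...]
 674, 674, 689, 631, 462, 481, 486, 486, 489, 486, 491, 494, 494, 476, 441, 599, 701, 685, 681, 680, 682, 680, 682, 682, 680, 683, 683, 682]
390 [176, 173, 175, 172, 177, 172, 181, 182, 186, 187, 195, 191, 190, 174, 115, 515, 716, 686, 679, 679, 677, 677, 677, 677, 677, 678, 678, 680, 679, 678, 677, 678, 679, 680, 679, 680, 687, 683, 554, 374, 396, 403, 402, 402, 399, 401, 401, 405, 397, 401, 398, 406, 382, 350, 356]
420 [678, 680, 679, 677, 680, 681, 680, 681, 689, 682, 499, 258, 295, 298, 274, 236, 543, 719, 686, 680, 681, 681, 678, 679, 679, 682, 679, 679, 680, 680, 680, 681, 681, 681, 679, 680, 682, 680, 680, 681, 683, 682, 682, 681, 681, 683, 681, 683, 681, 680, 680, 682, 681, 681, 683]
```

>>> drive_tool --deltas '[{"linear": [40,-347,-20],"twist": 0,"claw": 1},{"linear": [40,-347,-20],"twist": 0,"claw": 1},{"linear": [40,-347,-20],"twist": 0,"claw": 1},{"linear": [40,-347,-20],"twist": 0,"claw": 1},{"linear": [40,-347,-20],"twist": 0,"claw": 1},{"linear": [40,-347,-20],"twist": 0,"claw": 1},{"linear": [40,-347,-180],"twist": 0,"claw": 1},{"linear": [40,-347,-180],"twist": 0,"claw": 1},{"linear": [40,-347,-180],"twist": 0,"claw": 1},{"linear": [40,-347,-180],"twist": 0,"claw": 1},{"linear": [40,-347,-180],"twist": 0,"claw": 1},{"linear": [40,-347,-180],"twist": 0,"claw": 1}]'

```text
clock: 2.4
position: [0.561, -0.2616, 0.193]
ee_rot: [-0.005, -0.0, 1.0, 0.003]
contact_force: [-0.0, 0.6, -1.1]
width: 0.0854
gripper_force: 0.0
```

>>> drive_tool --deltas '[{"linear": [0,0,0],"twist": 0,"claw": 1},{"linear": [0,0,0],"twist": 0,"claw": 1},{"linear": [0,0,0],"twist": 0,"claw": 1}]'

```text
clock: 2.65
position: [0.5652, -0.2616, 0.2022]
ee_rot: [0.002, -0.001, 1.0, -0.001]
contact_force: [-0.2, 0.2, 0.1]
width: 0.0852
gripper_force: 0.0
```

Run:
```python
from h import *
print(sensors.get_state()['position']);m=eyes.camera_model('wrist')
im=snap('wrist','w2.png');import pickle;pickle.dump(m,open('w2.pkl','wb'))
g=np.clip((im[:,:,::-1]/255.)**1.3*300,0,255).astype(np.uint8)
cv2.imwrite('pics/w2b.png',cv2.resize(g,(800,600)))
```

```text
[ 0.56517064 -0.26159229  0.20216526]
```

View pics/w2b.png

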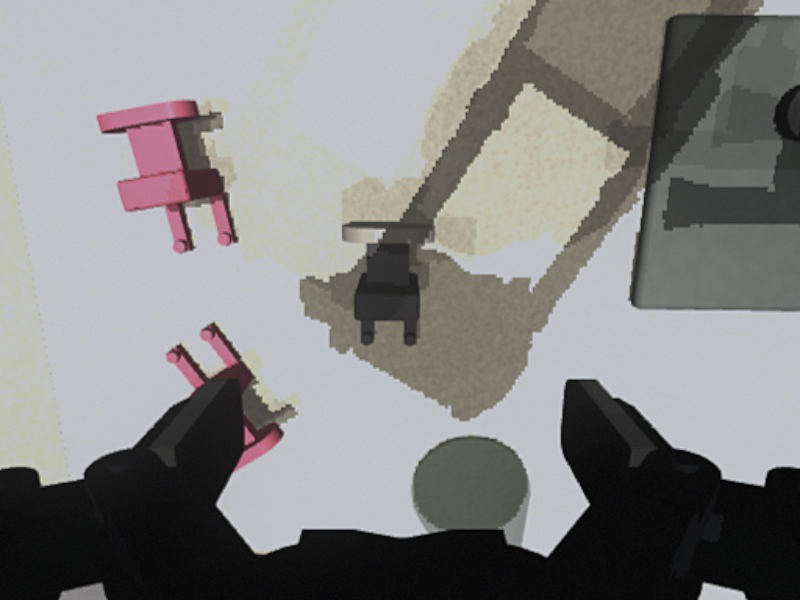

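The grey hanger is at (388,285), runner towards the camera spanning (342–434, 230), and its yaw is about 0. The pink ones are at (165,165) and (230,390), and the flask at (470,490).

Run:
```python
from h import *
import pickle
m=pickle.load(open('w2.pkl','rb'));im=cv2.imread('pics/w2.png').astype(int)
P=lambda n,u,v,z:print(n,np.round(onz(m,(u/1.5625,v/1.5625),z)*1e3,1))
for z in(.056,.0):
    P('bl',355,292,z);P('br',420,292,z);P('bl',358,318,z);P('br',418,320,z)
P('rl',342,226,.048);P('rr',434,226,.048);P('rc',388,222,.048)
for n,(x,y) in dict(tl=(-8,18)).items():pass
# row profile of body column and dark extents
for u in(240,248,256):print(u,im[135:225,u].sum(1).tolist())
for v in(143,146,149,178,182,186,190,196,202):print(v,im[v,210:290].sum(1).tolist())
```

```text
bl [ 570.5 -287.5   56. ]
br [ 570.5 -252.3   56. ]
bl [ 585.2 -286.1   56. ]
br [ 586.3 -253.3   56. ]
bl [ 584.7 -292.6    0. ]
br [ 584.7 -250.4    0. ]
bl [ 602.4 -291.     0. ]
br [ 603.7 -251.6    0. ]
rl [ 536.  -294.4   48. ]
rr [ 535.9 -244.9   48. ]
rc [ 533.8 -269.6   48. ]
240 [499, 490, 486, 485, 502, 525, 441, 228, 238, 237, 238, 412, 554, 561, 556, 552, 561, 556, 567, 567, 450, 258, 285, 280, 263, 291, 273, 190, 198, 198, 202, 198, 201, 197, 196, 201, 199, 196, 198, 192, 196, 196, 197, 197, 197, 189, 163, 165, 156, 156, 148, 154, 160, 177, 188, 196, 196, 193, 182, 198, 191, 187, 194, 193, 188, 194, 193, 197, 185, 186, 318, 406, 397, 393, 399, 396, 360, 297, 338, 388, 393, 394, 398, 392, 385, 381, 378, 377, 371, 380]
248 [489, 492, 492, 491, 492, 513, 434, 232, 242, 239, 232, 240, 261, 254, 258, 257, 259, 256, 262, 263, 236, 174, 167, 168, 167, 177, 195, 202, 196, 201, 198, 199, 195, 196, 194, 200, 199, 192, 193, 195, 194, 186, 193, 194, 197, 184, 159, 160, 151, 148, 148, 147, 155, 161, 175, 197, 191, 191, 188, 191, 190, 188, 191, 185, 185, 186, 195, 188, 177, 193, 323,
[... 3495 characters left out ...]
 196, 191, 196, 193, 197, 196, 193, 189, 192, 187, 191, 193, 190, 192, 195, 194, 195, 188, 190, 191, 185, 194, 187, 189, 188, 191, 210, 209, 206, 208, 208, 209, 207, 208, 206, 196, 166, 238, 390, 387, 388, 379, 368, 371, 382, 392, 395, 393, 397, 388, 385, 388, 395, 387, 371, 369, 368, 366, 370]
202 [374, 375, 368, 377, 381, 384, 377, 375, 370, 366, 374, 376, 376, 379, 387, 386, 321, 163, 181, 198, 196, 198, 191, 200, 197, 194, 192, 194, 191, 193, 197, 193, 190, 193, 189, 193, 189, 190, 188, 188, 195, 201, 211, 204, 207, 204, 204, 204, 204, 205, 204, 209, 208, 197, 209, 209, 201, 164, 250, 386, 360, 356, 357, 366, 373, 374, 372, 371, 371, 370, 381, 382, 381, 374, 371, 374, 380, 378, 369, 357]
```

>>> drive_tool --deltas '[{"linear": [12,-8,-90],"twist": 0,"claw": 0.75},{"linear": [12,-8,-90],"twist": 0,"claw": 0.75},{"linear": [12,-8,-90],"twist": 0,"claw": 0.75},{"linear": [12,-8,-90],"twist": 0,"claw": 0.75},{"linear": [12,-8,-110],"twist": 0,"claw": 0.75},{"linear": [12,-8,-130],"twist": 0,"claw": 0.75},{"linear": [12,-8,-150],"twist": 0,"claw": 0.75},{"linear": [12,-8,-164],"twist": 0,"claw": 0.75},{"linear": [12,-8,-164],"twist": 0,"claw": 0.75},{"linear": [12,-8,-164],"twist": 0,"claw": 0.75}]'

```text
clock: 3.53
position: [0.5771, -0.2711, 0.0379]
ee_rot: [0.001, -0.0, 1.0, -0.001]
contact_force: [-0.6, 0.4, 0.2]
width: 0.0635
gripper_force: 0.0
```

>>> drive_tool --deltas '[{"linear": [0,0,0],"twist": 0,"claw": 0.5},{"linear": [0,0,0],"twist": 0,"claw": 0.45},{"linear": [0,0,0],"twist": 0,"claw": 0.3},{"linear": [0,0,0],"twist": 0,"claw": 0.3},{"linear": [0,0,0],"twist": 0,"claw": 0.3},{"linear": [0,0,0],"twist": 0,"claw": 0.3},{"linear": [0,0,0],"twist": 0,"claw": 0.3},{"linear": [0,0,0],"twist": 0,"claw": 0.3}]' --squeeze 40

```text
clock: 4.2
position: [0.5774, -0.2714, 0.0381]
ee_rot: [0.002, -0.0, 1.0, -0.001]
contact_force: [-0.3, 1.0, 7.4]
width: 0.0356
gripper_force: 40.8
```

>>> drive_tool --deltas '[{"linear": [0,0,30],"twist": 0,"claw": 0.3},{"linear": [0,0,70],"twist": 0,"claw": 0.3},{"linear": [0,0,110],"twist": 0,"claw": 0.3},{"linear": [0,0,150],"twist": 0,"claw": 0.3},{"linear": [0,10,190],"twist": 0,"claw": 0.3},{"linear": [-10,40,199],"twist": -1,"claw": 0.3},{"linear": [-20,75,199],"twist": -2,"claw": 0.3},{"linear": [-30,105,199],"twist": -2,"claw": 0.3},{"linear": [-34,123,199],"twist": -2,"claw": 0.3},{"linear": [-34,123,199],"twist": -2,"claw": 0.3},{"linear": [-34,123,199],"twist": -2,"claw": 0.3},{"linear": [-34,123,199],"twist": -2,"claw": 0.3}]'

```text
clock: 5.2
position: [0.5424, -0.1485, 0.2352]
ee_rot: [0.001, 0.017, 1.0, -0.001]
contact_force: [0.7, 0.5, -1.4]
width: 0.0353
gripper_force: 40.3
```

Run:
```python
from h import *
s=sensors.get_state();print(s['position'],s['ee_rot'],s['contact_force'],s['moment'],s['width']);m=eyes.camera_model('wrist')
im=snap('wrist','w3.png');import pickle;pickle.dump(m,open('w3.pkl','wb'))
g=np.clip((im[:,:,::-1]/255.)**1.3*300,0,255).astype(np.uint8)
cv2.imwrite('pics/w3b.png',cv2.resize(g[100:360,120:512],(0,0),fx=2.04,fy=2.04,interpolation=cv2.INTER_CUBIC))
```

```text
[ 0.54241319 -0.14845075  0.23519609] [ 5.83723099e-04  1.71097333e-02  9.99853290e-01 -5.61439987e-04] [ 0.65456946  0.53445751 -1.42449021] [-0.02451561  0.01925489  0.05065051] 0.03531196623455279
```

View pics/w3b.png

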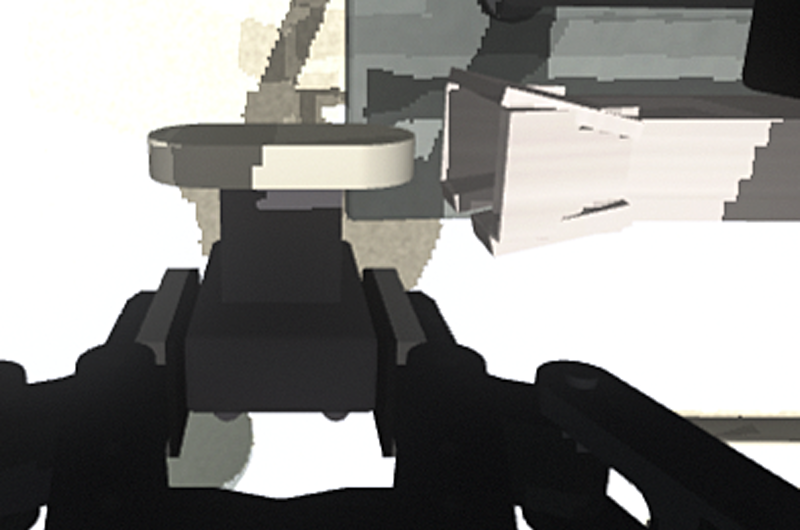

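The runner is at (150–412, 125–190), level. The flared mouth is at (445–500, 70–255) and the rail proper starts at about (635, 122–222). Next I'll measure the runner against the rail axis in this same view.

Run:
```python
from h import *
import pickle
m=pickle.load(open('w3.pkl','rb'));im=cv2.imread('pics/w3.png').astype(int).sum(2)
for n,cols in(('rail',(440,450,460,470,480,490,500)),('run',(215,230,245,260,275,290,300))):
    for u in cols:
        d=np.diff(im[140:230,u]); i=[k for k in range(len(d)) if abs(d[k])>45]
        print(n,u,[(140+k,int(d[k])) for k in i])
P=lambda n,u,v,z:print(n,np.round(onz(m,(u,v),z)*1e3,1))
for u,v in((431,160),(430,209.8)):P('railmouth',u,v,.2515)
```

```text
rail 440 [(157, 258), (158, 181)]
rail 450 [(156, -47), (157, 267), (158, 179)]
rail 460 [(157, 238), (158, 178)]
rail 470 [(157, 239), (158, 179)]
rail 480 [(157, 238), (158, 182), (197, -84), (198, -185), (207, 228), (208, 150)]
rail 490 [(143, 111), (144, 98), (157, 246), (158, 183), (170, -112), (171, -249), (207, 153), (208, 185)]
rail 500 [(145, 108), (146, 66), (157, 280), (158, 76), (159, -266), (207, 165), (208, 184)]
run 215 [(159, -98), (160, -364), (191, 91), (192, 72), (198, 102), (199, 103)]
run 230 [(159, -176), (160, -255), (192, -98)]
run 245 [(143, -72), (144, -221), (159, -80), (160, -83), (180, 208), (181, 172), (191, -119), (192, -361)]
run 260 [(157, 57), (159, -100), (160, -118), (170, 233), (171, 141), (191, -99), (192, -244), (201, -53), (202, -118)]
run 275 [(142, -93), (143, -250), (145, 58), (146, 64), (159, -68), (160, -73), (170, 235), (171, 148), (191, -108), (192, -245), (200, -55), (201, -118)]
run 290 [(170, 230), (171, 147), (191, -128), (192, -330), (204, 52), (206, 76), (207, 96), (217, -128), (218, -204)]
run 300 [(170, 216), (171, 129), (191, -138), (192, -171), (207, 115), (208, 75)]
railmouth [499.3 -87.5 251.5]
railmouth [517.3 -86.2 251.5]
```

Run:
```python
from h import *
import pickle
m=pickle.load(open('w3.pkl','rb'))
th=np.arctan2(*(np.array(m['R'])[0,[0,1]]*[1,1]));print('cam x axis',np.array(m['R'])[0])
ax=np.array(m['R'])[0];ax[2]=0;ax/=np.linalg.norm(ax);n=np.array([ax[1],-ax[0],0])
for nm,u,vs,z in(('rail',490,(158,208),.2515),('runner',275,(171,192.5),.2452),('runner+1',275,(171,192.5),.2462)):
    p=[onz(m,(u,v),z)*1e3 for v in vs];print(nm,[round(float(q@n),2) for q in p],round(float(sum(q@n for q in p)/2),2))
for nm,u,v,z in(('runL',120+150/2.04,100+167/2.04,.2452),('runR',120+412/2.04,100+167/2.04,.2452),('mouth',431,160,.2515)):
    print(nm,round(float(onz(m,(u,v),z)@ax)*1e3,1))
```

```text
cam x axis [ 3.55123091e-02  9.99368783e-01 -9.55185851e-04]
rail [501.36, 519.33] 510.35
runner [507.19, 515.32] 511.26
runner+1 [506.99, 515.05] 511.02
runL -152.9
runR -105.6
mouth -69.8
```

>>> drive_tool --deltas '[{"linear": [-1,0,2],"twist": 0,"claw": 0.3},{"linear": [-1,0,2],"twist": 0,"claw": 0.3},{"linear": [-0.8,5,2],"twist": 0,"claw": 0.3},{"linear": [-0.6,10,2],"twist": 0,"claw": 0.3},{"linear": [-0.5,15,2],"twist": 0,"claw": 0.3},{"linear": [-0.3,20,2],"twist": 0,"claw": 0.3},{"linear": [-0.1,25,2],"twist": 0,"claw": 0.3},{"linear": [0.1,30,2],"twist": 0,"claw": 0.3},{"linear": [0.2,34,2],"twist": 0,"claw": 0.3},{"linear": [0.3,37,2],"twist": 0,"claw": 0.3},{"linear": [0.4,40,2],"twist": 0,"claw": 0.3},{"linear": [0.4,40,2],"twist": 0,"claw": 0.3}]'

```text
clock: 6.25
position: [0.5424, -0.1072, 0.2368]
ee_rot: [0.0, 0.017, 1.0, 0.0]
contact_force: [0.1, -0.8, -0.4]
width: 0.0353
gripper_force: 40.3
```

>>> drive_tool --deltas '[{"linear": [0.1,3,0],"twist": 0,"claw": 0.3},{"linear": [0.2,6,0],"twist": 0,"claw": 0.3},{"linear": [0.3,9,0],"twist": 0,"claw": 0.3},{"linear": [0.4,12,0],"twist": 0,"claw": 0.3},{"linear": [0.5,15,0],"twist": 0,"claw": 0.3},{"linear": [0.6,18,0],"twist": 0,"claw": 0.3},{"linear": [0.8,22,0],"twist": 0,"claw": 0.3},{"linear": [0.9,26,0],"twist": 0,"claw": 0.3},{"linear": [1.1,30,0],"twist": 0,"claw": 0.3},{"linear": [1.2,34,0],"twist": 0,"claw": 0.3},{"linear": [1.3,38,0],"twist": 0,"claw": 0.3},{"linear": [1.3,38,0],"twist": 0,"claw": 0.3}]'

```text
clock: 7.25
position: [0.5437, -0.0689, 0.2367]
ee_rot: [-0.0, 0.017, 1.0, 0.0]
contact_force: [-0.3, 0.0, 0.6]
width: 0.0353
gripper_force: 40.3
```

Run:
```python
from h import *
s=sensors.get_state();print(s['position'],s['contact_force'],s['moment']);m=eyes.camera_model('wrist')
im=snap('wrist','w4.png')
g=np.clip((im[:,:,::-1]/255.)**1.3*300,0,255).astype(np.uint8)
cv2.imwrite('pics/w4b.png',cv2.resize(g[100:360,120:512],(0,0),fx=2.04,fy=2.04,interpolation=cv2.INTER_CUBIC))
```

```text
[ 0.54366481 -0.06891255  0.23673389] [-0.29231627  0.03110146  0.58152521] [ 0.01738072 -0.00462107 -0.00146333]
```

View pics/w4b.png

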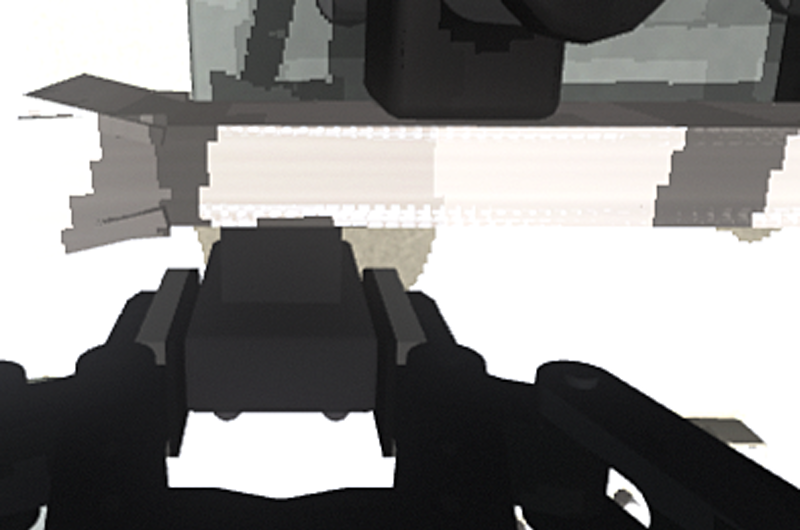

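The runner is inside the rail, neck in the slot with no side force, and the flare lies behind it at (25–170, 75–250). I'll slide on.

>>> drive_tool --deltas '[{"linear": [0.1,4,0],"twist": 0,"claw": 0.3},{"linear": [0.4,10,0],"twist": 0,"claw": 0.3},{"linear": [0.6,16,0],"twist": 0,"claw": 0.3},{"linear": [0.8,22,0],"twist": 0,"claw": 0.3},{"linear": [1,28,0],"twist": 0,"claw": 0.3},{"linear": [1.2,34,0],"twist": 0,"claw": 0.3},{"linear": [1.4,40,0],"twist": 0,"claw": 0.3},{"linear": [1.6,46,0],"twist": 0,"claw": 0.3},{"linear": [1.9,52,0],"twist": 0,"claw": 0.3},{"linear": [2.1,58,0],"twist": 0,"claw": 0.3},{"linear": [2.3,64,0],"twist": 0,"claw": 0.3},{"linear": [2.3,64,0],"twist": 0,"claw": 0.3}]'

```text
clock: 8.3
position: [0.546, -0.0045, 0.2367]
ee_rot: [-0.0, 0.017, 1.0, 0.0]
contact_force: [0.6, 0.1, -1.5]
width: 0.0351
gripper_force: 40.3
```

>>> drive_tool --deltas '[{"linear": [0.1,2,0],"twist": 0,"claw": 0.3},{"linear": [0.1,4,0],"twist": 0,"claw": 0.3},{"linear": [0.2,6,0],"twist": 0,"claw": 0.3},{"linear": [0.3,8,0],"twist": 0,"claw": 0.3},{"linear": [0.4,10,0],"twist": 0,"claw": 0.3},{"linear": [0.4,12,0],"twist": 0,"claw": 0.3},{"linear": [0.5,14,0],"twist": 0,"claw": 0.3},{"linear": [0.6,16,0],"twist": 0,"claw": 0.3}]'

```text
clock: 8.97
position: [0.5466, 0.0103, 0.2367]
ee_rot: [0.0, 0.017, 1.0, 0.0]
contact_force: [0.4, -0.1, -0.6]
width: 0.0351
gripper_force: 40.3
```

>>> drive_tool --deltas '[{"linear": [0.1,2,0],"twist": 0,"claw": 0.3},{"linear": [0.1,4,0],"twist": 0,"claw": 0.3},{"linear": [0.2,6,0],"twist": 0,"claw": 0.3},{"linear": [0.3,8,0],"twist": 0,"claw": 0.3},{"linear": [0.4,10,0],"twist": 0,"claw": 0.3},{"linear": [0.4,12,0],"twist": 0,"claw": 0.3}]'

```text
clock: 9.47
position: [0.5469, 0.0208, 0.2363]
ee_rot: [-0.0, 0.017, 1.0, -0.002]
contact_force: [-0.5, -4.4, -2.2]
width: 0.0353
gripper_force: 40.2
```

>>> drive_tool --deltas '[{"linear": [0.1,2,0],"twist": 0,"claw": 0.3},{"linear": [0.1,4,0],"twist": 0,"claw": 0.3},{"linear": [0.2,6,0],"twist": 0,"claw": 0.3},{"linear": [0.3,8,0],"twist": 0,"claw": 0.3},{"linear": [0.4,10,0],"twist": 0,"claw": 0.3},{"linear": [0.4,12,0],"twist": 0,"claw": 0.3}]'

```text
clock: 9.97
position: [0.5474, 0.0346, 0.2366]
ee_rot: [-0.0, 0.017, 1.0, 0.0]
contact_force: [0.9, -2.5, -4.2]
width: 0.0352
gripper_force: 40.2
```

>>> drive_tool --deltas '[{"linear": [0.1,2,0],"twist": 0,"claw": 0.3},{"linear": [0.1,4,0],"twist": 0,"claw": 0.3},{"linear": [0.2,6,0],"twist": 0,"claw": 0.3},{"linear": [0.3,8,0],"twist": 0,"claw": 0.3},{"linear": [0.4,10,0],"twist": 0,"claw": 0.3},{"linear": [0.4,12,0],"twist": 0,"claw": 0.3},{"linear": [0.5,14,0],"twist": 0,"claw": 0.3},{"linear": [0.6,16,0],"twist": 0,"claw": 0.3},{"linear": [0.7,18,0],"twist": 0,"claw": 0.3},{"linear": [0.8,20,0],"twist": 0,"claw": 0.3},{"linear": [0.8,22,0],"twist": 0,"claw": 0.3},{"linear": [0.8,22,0],"twist": 0,"claw": 0.3}]'

```text
clock: 10.97
position: [0.5483, 0.0571, 0.2367]
ee_rot: [0.0, 0.017, 1.0, 0.001]
contact_force: [-0.1, 0.0, -3.7]
width: 0.0353
gripper_force: 40.3
```

>>> drive_tool --deltas '[{"linear": [0,1,0],"twist": 0,"claw": 0.3},{"linear": [0.1,2,0],"twist": 0,"claw": 0.3},{"linear": [0.1,3,0],"twist": 0,"claw": 0.3},{"linear": [0.1,4,0],"twist": 0,"claw": 0.3},{"linear": [0.2,5,0],"twist": 0,"claw": 0.3},{"linear": [0.2,5,0],"twist": 0,"claw": 0.3}]'

```text
clock: 11.47
position: [0.5484, 0.0618, 0.2368]
ee_rot: [0.0, 0.017, 1.0, 0.001]
contact_force: [0.2, 0.2, -2.9]
width: 0.0352
gripper_force: 40.4
```

>>> drive_tool --deltas '[{"linear": [0,1,0],"twist": 0,"claw": 0.3},{"linear": [0.1,2,0],"twist": 0,"claw": 0.3},{"linear": [0.1,3,0],"twist": 0,"claw": 0.3},{"linear": [0.1,4,0],"twist": 0,"claw": 0.3},{"linear": [0.1,4,0],"twist": 0,"claw": 0.3}]'

```text
clock: 11.88
position: [0.5486, 0.0657, 0.2368]
ee_rot: [0.0, 0.017, 1.0, 0.0]
contact_force: [0.1, 0.3, -2.9]
width: 0.0356
gripper_force: 40.4
```

>>> drive_tool --deltas '[{"linear": [0,1,0],"twist": 0,"claw": 0.3},{"linear": [0.1,2,0],"twist": 0,"claw": 0.3},{"linear": [0.1,2,0],"twist": 0,"claw": 0.3}]'

```text
clock: 12.13
position: [0.5487, 0.0676, 0.2368]
ee_rot: [0.0, 0.017, 1.0, 0.0]
contact_force: [0.4, 0.9, -2.8]
width: 0.0355
gripper_force: 40.4
```

>>> drive_tool --deltas '[{"linear": [0,1,0],"twist": 0,"claw": 0.3},{"linear": [0.1,2,0],"twist": 0,"claw": 0.3},{"linear": [0.1,2,0],"twist": 0,"claw": 0.3}]'

```text
clock: 12.38
position: [0.5488, 0.0692, 0.2368]
ee_rot: [0.0, 0.017, 1.0, -0.0]
contact_force: [-0.4, -0.9, -2.5]
width: 0.0356
gripper_force: 40.5
```

>>> drive_tool --deltas '[{"linear": [0,1,0],"twist": 0,"claw": 0.3},{"linear": [0.1,2,0],"twist": 0,"claw": 0.3},{"linear": [0.1,2,0],"twist": 0,"claw": 0.3}]'

```text
clock: 12.63
position: [0.5488, 0.0709, 0.2368]
ee_rot: [0.0, 0.017, 1.0, -0.0]
contact_force: [-0.1, -1.7, -2.0]
width: 0.0354
gripper_force: 40.5
```

>>> drive_tool --deltas '[{"linear": [0,1,0],"twist": 0,"claw": 0.3},{"linear": [0,1,0],"twist": 0,"claw": 0.3}]'

```text
clock: 12.8
position: [0.5488, 0.0711, 0.2368]
ee_rot: [0.0, 0.017, 1.0, -0.001]
contact_force: [0.6, -4.4, -2.1]
width: 0.0353
gripper_force: 40.6
```

>>> drive_tool --deltas '[{"linear": [0,1,0],"twist": 0,"claw": 0.3},{"linear": [0,1,0],"twist": 0,"claw": 0.3}]'

```text
clock: 12.97
position: [0.5488, 0.0712, 0.2368]
ee_rot: [-0.0, 0.017, 1.0, -0.002]
contact_force: [-0.9, -5.9, -1.4]
width: 0.0355
gripper_force: 40.6
```

Run:
```python
from h import *
m=eyes.camera_model('wrist');im=snap('wrist','w5.png');s=sensors.get_state();print(s['position'],s['contact_force'])
p=s['position'];ax=np.array([.0355,.9994,0]);n=np.array([.9994,-.0355,0])
c=p-38e-3*n-29e-3*ax
for z in(.2515,.2725,.2765):print(z,proj(m,[c[0],c[1],z]),proj(m,[c[0]-.0008,c[1]-.008,z]),proj(m,[c[0],c[1]+.008,z]))
g=np.clip((im[:,:,::-1]/255.)**1.3*300,0,255).astype(np.uint8)
cv2.imwrite('pics/w5b.png',cv2.resize(g[100:300,100:400],(0,0),fx=2.66,fy=2.66,interpolation=cv2.INTER_CUBIC))
```

```text
[0.54879651 0.07121693 0.23675807] [-0.66629824 -7.71399677 -2.34722061]
0.2515 [176.20592532 179.38941603] [153.45773329 177.93680469] [198.73672238 178.63609024]
0.2725 [159.46065703 195.150022  ] [132.07021044 193.41812453] [186.55514861 194.25988594]
0.2765 [155.46879511 198.90715277] [126.97060698 197.10946329] [183.65058399 197.98521119]
```

View pics/w5b.png

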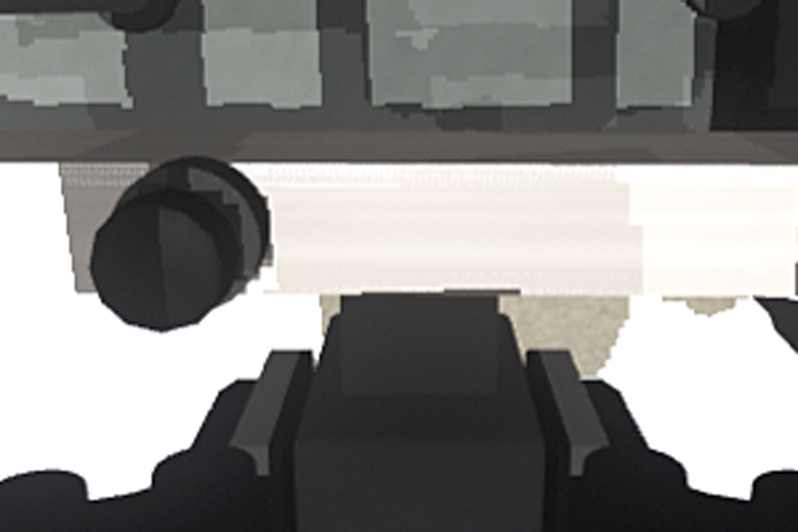

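Ambiguous: the knob's top disc is at (167,260), between the values for up and down. A gentle tug back tells: if the catch is down, it blocks after 2–4 mm.

>>> drive_tool --deltas '[{"linear": [0,-1,0],"twist": 0,"claw": 0.3},{"linear": [-0.1,-2,0],"twist": 0,"claw": 0.3},{"linear": [-0.1,-3,0],"twist": 0,"claw": 0.3},{"linear": [-0.1,-4,0],"twist": 0,"claw": 0.3},{"linear": [-0.2,-5,0],"twist": 0,"claw": 0.3},{"linear": [-0.2,-5,0],"twist": 0,"claw": 0.3}]'

```text
clock: 13.52
position: [0.5486, 0.0689, 0.2367]
ee_rot: [0.0, 0.017, 1.0, 0.001]
contact_force: [0.8, 2.7, -1.7]
width: 0.0353
gripper_force: 40.7
```

>>> drive_tool --deltas '[{"linear": [0,-1,0],"twist": 0,"claw": 0.3},{"linear": [-0.1,-2,0],"twist": 0,"claw": 0.3},{"linear": [-0.1,-2,0],"twist": 0,"claw": 0.3}]'

```text
clock: 13.77
position: [0.5486, 0.0681, 0.2367]
ee_rot: [0.0, 0.017, 1.0, 0.002]
contact_force: [0.8, 5.9, -2.3]
width: 0.0352
gripper_force: 40.8
```

The tug was blocked after about 2.5 mm with the force rising, so the catch is down behind the runner. I'll go back to the stop, release gently, and withdraw upwards.

>>> drive_tool --deltas '[{"linear": [0,2,0],"twist": 0,"claw": 0.3},{"linear": [0.1,4,0],"twist": 0,"claw": 0.3},{"linear": [0.2,5,0],"twist": 0,"claw": 0.3},{"linear": [0.2,5,0],"twist": 0,"claw": 0.3}]'

```text
clock: 14.1
position: [0.5487, 0.0708, 0.2368]
ee_rot: [-0.0, 0.017, 1.0, -0.001]
contact_force: [0.1, -0.9, -1.5]
width: 0.0354
gripper_force: 40.9
```

>>> drive_tool --deltas '[{"linear": [0,0,0],"twist": 0,"claw": 0.45},{"linear": [0,0,0],"twist": 0,"claw": 0.48},{"linear": [0,0,0],"twist": 0,"claw": 0.5},{"linear": [0,0,0],"twist": 0,"claw": 0.52},{"linear": [0,0,0],"twist": 0,"claw": 0.52}]'

```text
clock: 14.52
position: [0.5488, 0.0712, 0.2369]
ee_rot: [0.0, 0.017, 1.0, 0.0]
contact_force: [-0.2, -0.1, 0.4]
width: 0.0441
gripper_force: 0.0
```

>>> drive_tool --deltas '[{"linear": [0,0,5],"twist": 0,"claw": 0.52},{"linear": [0,0,12],"twist": 0,"claw": 0.52},{"linear": [0,0,20],"twist": 0,"claw": 0.52},{"linear": [0,0,30],"twist": 0,"claw": 0.52},{"linear": [0,0,50],"twist": 0,"claw": 0.52},{"linear": [0,0,75],"twist": 0,"claw": 0.52},{"linear": [0,0,105],"twist": 0,"claw": 0.52},{"linear": [0,0,130],"twist": 0,"claw": 0.52},{"linear": [0,0,130],"twist": 0,"claw": 0.52},{"linear": [0,0,130],"twist": 0,"claw": 0.52}]'

```text
clock: 15.35
position: [0.5495, 0.0712, 0.3694]
ee_rot: [0.003, 0.017, 1.0, 0.0]
contact_force: [0.2, -0.9, -0.3]
width: 0.0444
gripper_force: 0.0
```

Run:
```python
from h import *
s=sensors.get_state();print(s['position'],s['contact_force'])
im=snap('wrist','w6.png');sd=snap('side','s6.png')
g=lambda c,k:cv2.resize(np.clip((c[:,:,::-1]/255.)**1.2*300,0,255).astype(np.uint8),k,interpolation=cv2.INTER_CUBIC)
cv2.imwrite('pics/f.png',np.hstack([g(im[100:384,60:460],(500,355)),g(sd[120:260,190:300],(279,355))]))
```

```text
[0.54946855 0.07121811 0.36943523] [ 0.17421492 -0.92155957 -0.31390496]
```

View pics/f.png

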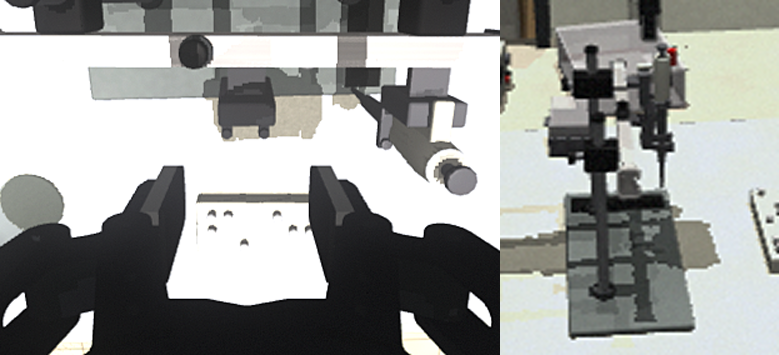

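The hanger hangs level in the rail at (247,100), just past the knob at (195,52). The gripper is clear and the flask and rack are undisturbed, so I'm handing in.

```bash
python3 -c "
from rig import manip;print(manip.sign_off())"
```

```text
the job is handed in; nothing more can be done
None
```

The grey hanger hangs home against the end stop with the catch down behind it (a gentle pull back was blocked after about 2.5 mm), the gripper is clear, the flask, tip box and rack were not touched, and I handed the job in at about 15.5 s.

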